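# Roll the test target onto the sensor line and teach the sensor

### The job

Without picking anything up, push the thick metal roller with a fingertip so that it rolls along the mat until it lies along the white line, centred over it and in line with the sensor. Once it lies still there, and only then, press the button on the teach box fully down and let it spring back. Leave the thin roller and everything else on the bench where it is.

Things in the scene. Friction and masses are not known exactly. Their poses are not given: they have to be found in the camera images.
- target: thick polished aluminium roller, 40 mm diameter, 80 mm long, 0.2 to 0.4 kg, lying beside the line, about parallel. Origin at its centre, 20 mm above the mat; x along it. Under a fingertip pressing its top with 3 to 15 N and moving sideways it rolls half as far as the tip (so the tip runs off it: use short strokes). Pushed from behind above mid-height it jams; pushed lower, slowly, it coasts under 1 cm.
- thin_roller: bystander: the thin aluminium roller, 24 mm diameter, 80 mm long, lying on the mat on the other side of the line. Origin at its centre, x along its length.
- line (a point): middle of the white line (150 x 3 mm) on the flat black mat, 12 mm above the table; x along the line to the sensor, y across it (rolling direction), z up. The fixed mat reaches 77 mm to -x, 73 mm to +x, 155 mm to each side. The sensor, an 18 mm brass barrel in a bracket 50 mm wide and 45 mm high, looks along the line to -x; its face is 58 mm from here to +x, as high as the roller's axis.
- teach (a joint): travel of the push button on the teach box: 0 is up, 0.006 m is fully down; a spring returns it. Fully down takes about 5 N, straight down.
- teach_top (a point): centre of the top face of the button (black, 28 mm diameter, in a dark steel collar of 44 mm), about 62 mm above the table. It stands on the teach box, a fixed grey box 70 x 70 x 40 mm to the left or right of the mat. z up.
- meter: bystander: white hand-held meter lying flat, 130 x 70 x 33 mm, on the other side of the mat from the teach box. Origin at the centre of its underside, x along its length.
- driver: bystander: black-handled screwdriver, 190 mm long, lying on the table between the robot and the mat.
- lamp: bystander: grey lamp holder with a white bulb standing in it, 68 mm diameter, 122 mm tall, beyond the mat. Origin at the centre of its underside.
- probe_head: bystander: round aluminium connection head, 82 mm diameter, 68 mm tall with a side stub, beyond the mat. Origin at the centre of its underside.
- mug: bystander: white mug, 80 mm diameter, 95 mm tall, far right. Origin at the centre of its underside.
- relay: bystander: grey rail-mount relay module, 90 x 36 x 76 mm, standing far left. Origin at the centre of its underside.
There are look-alikes about, which are no part of the job. What is shaped like the target but blue or yellow is not meant.

How it is judged:
On the way, in this order (a step that is already met when the one before it is completed fails the run):
1. the thick roller has been rolled, not slid: it has turned by more than a radian on the mat (angle between target's own z axis and vertical above 1 rad and height (world z) of target below 0.04 m).
2. the thick roller lies still, centred along the line (y of target in the frame of line between -0.006 and 0.006 m and x of target in the frame of line between -0.05 and 0.035 m and angle between the x axis of target and the x axis of line, either way round below 0.15 rad and height (world z) of target between 0.028 and 0.036 m and linear speed of target below 0.01 m/s and angular speed of target below 0.3 rad/s), for 0.3 s.
3. the teach button is pressed fully down while the roller lies on the line (y of target in the frame of line between -0.006 and 0.006 m and x of target in the frame of line between -0.05 and 0.035 m and angle between the x axis of target and the x axis of line, either way round below 0.15 rad and height (world z) of target between 0.028 and 0.036 m and value of joint teach above 0.0048 m), for 0.05 s.
At the end, for the whole second after the job is handed in: The thick roller lies still on the mat, its axis within 6 mm and 0.15 rad of the line, its centre from 50 mm short of to 35 mm past the line's middle; the button was pressed and is up again; the thin roller moved under 15 mm, other bystanders under 20 mm (all of step 2 and value of joint teach below 0.001 m and distance of thin_roller from where it was at the start of the episode below 0.015 m and distance of each of meter, driver, lamp, probe_head, mug, relay from where it was at the start of the episode below 0.02 m); the robot touches nothing.
It fails at once if the thick roller is lifted (more than 10 mm) (height (world z) of target above 0.042 m).
It fails at once if the thick roller falls off the mat's plate (height (world z) of target below 0.025 m).
It fails at once if the button is pressed while the thick roller is not on the line (value of joint teach above 0.003 m and not (y of target in the frame of line between -0.006 and 0.006 m and x of target in the frame of line between -0.05 and 0.035 m and angle between the x axis of target and the x axis of line, either way round below 0.15 rad and height (world z) of target between 0.028 and 0.036 m)).
It fails at once if the thin roller is disturbed (15 mm) (distance of thin_roller from where it was at the start of the episode above 0.015 m).
It fails at once if a bystander is disturbed (20 mm) (distance of any of meter, driver, lamp, probe_head, mug, relay from where it was at the start of the episode above 0.02 m).
It also fails if it takes over 61 s, if anything falls off the work surface, if the arm or the gripper's body presses on something with over 40 N, if the wrist force passes 120 N, or if a joint passes its speed limit or range.

### The arm

A 6-joint arm with a two-finger parallel gripper is mounted at the origin on the work surface. World frame = base frame: x ahead of the robot, y to its left, z up, the work surface at z = 0. Lengths are in m, angles in rad, forces in N, time in s.
With the tool pointing down it reaches from about 0.375 to 0.9 m from the base axis. Payload 3.1 kg.
Tool frame: the origin (TCP) lies between the finger pads; the fingertips stand 22 mm ahead of it and the grasp point (between the pads) lies 3 mm ahead of it; z points along the fingers, y is the direction in which the jaws open and shut (so a half turn about z gives the same grasp; the last joint's range is limited). The gripper opens to 85 mm and grips with 20 to 120 N. Pads are 22 mm wide; open, the fingers measure 114 mm over their backs; the gripper's body (76 mm by 85 mm) begins 54 mm behind the grasp point. The pads swing forward as they close: fully open they stand 13 mm farther back than shut.
Start: joints at [0.944, 0.527, 1.433, -0, 1.181, -0.178], TCP at [0.271, 0.563, 0.253] pointing down, gripper open.
Joint ranges: [-3.08, 3.08], [-0.75, 2.2], [0.22, 2.44], [-1.43, 4.57], [0, 2.65], [-2.85, 2.85]. Speed limits (rad/s): [2.79, 2.79, 3.14, 3.14, 3.14, 3.14].

### API

Orientations are given as a unit quaternion [x, y, z, w].
In Python, from station import status, snapshot, manip gives the robot as it stands.
- The arm moves only by the tool move_arm, never from a script. Its argument "plan" is a list that holds one entry, the list of rows, each a list of 7 numbers: the turn, a rotation vector about the tool's x, y, z scaled (see below), then the shift along the tool's x, y, z scaled (see below), then the closure, from 0 (fully open) to 1 (shut). A call has exactly 8 rows; each row is the pose to reach, as a shift and turn from the pose commanded when the call began, along the tool's axes at that moment; what a row does not reach only later rows make up. The controller multiplies each number of a shift by 100 mm and each number of a turn by pi/4 rad. A row lasts 1/8 s, in which the tool goes at most 62.5 mm and 10.7 degrees, less where a joint would pass 70% of its speed; a pose out of reach is approached as far as the arm can. A call with a number of a shift or a turn outside -1 to 1 is refused whole. A call with a gripper value outside its range is refused whole. The fingers move at their own pace and stop on an object; "force" is the grip in N (left out, the last holds). Time passes only in rows, so rows that repeat a pose let the fingers close, or fill a call up. It gives the time, the measured TCP pose, the force and the opening at its end, in the units of the state.
- status.sense(): the state, without advancing time (a new reading comes with each control period).
- snapshot(name): name is "scene" or "top" or "wrist"; returns a dict with "img" (420x560x3 uint8, red, green, blue), "depth" (420x560 float32, m along the optical axis (not along the pixel's ray), 0 where there is no reading), "mtx" (3x3 intrinsics, pixels), "k1" (the pictures are not rectified: a ray, as slopes to the right and down, at radius r is drawn at 1 + k1 r^2 times it, then the intrinsics apply), "T" (4x4, takes a point from camera to world coordinates). Camera axes: x right, y up, looking along -z (the intrinsics and any distortion apply to the point x, -y, -z); pixel columns grow to the right and rows downward; lengths in m; the calibration is good to about 2 mm. A picture is of the moment at which its call begins.
- manip.sign_off(): hands the job in, once; it reports no verdict.
The state is a dict: "t": time; "q": joint angles; "qd": joint speeds; "tau": joint torques, N m; "tcp_pos": TCP position; "tool_rot": TCP orientation; "force": force on the tool from outside, world axes, zero at the start; "ft_torque": the same for the moment, N m; "finger_gap": opening from 0.0 (shut) to 1.0 (fully open).
Only numpy, scipy, OpenCV 4.12 (cv2) and the standard library are available. Lean on these libraries where they do the work, as an engineer would, in place of code of your own. Each camera call takes 0.05 s, during which the arm holds its last target. There are 200 camera calls.

## Working session

There is one attempt and no reset: what is moved stays moved. The work goes in short steps, Python scripts to look and compute and a tool call to move; the robot and the scene stay as the last step left them, time stands still between calls to the robot, and variables do not carry over. Pictures are saved under pics/ and viewed, on a budget of 10 in all, crops included, one or two more only if the job needs it, and the job is handed in when it is done.

Besides the shell and the picture viewer there is one more tool, called as name([rows], argument=value, ...), one row to a line, values as JSON. move_arm: Moves the arm, as the interface text tells. Its arguments: {"type":"object","properties":{"plan":{"type":"array"},"force":{"type":"number"}},"required":["plan"]}

```bash
mkdir -p pics
cat > h.py <<'E'
import numpy as np, cv2
from station import status, snapshot, manip
def ray(s,u,v):
    K=s["mtx"]; p=cv2.undistortPoints(np.array([[[u,v]]],float),np.array(K,float),np.array([s["k1"],0,0,0.]))[0,0] if 0 else None
    x=(u-K[0][2])/K[0][0]; y=(v-K[1][2])/K[1][1]; a,b=x,y
    for _ in range(30):
        f=1+s["k1"]*(a*a+b*b); a,b=x/f,y/f
    return np.array([a,-b,-1.0])
def plane(s,u,v,z):
    T=np.array(s["T"]); d=T[:3,:3]@ray(s,u,v); o=T[:3,3]
    return o+d*(z-o[2])/d[2]
def dep(s,u,v):
    T=np.array(s["T"]); return T[:3,:3]@(ray(s,u,v)*s["depth"][int(v),int(u)])+T[:3,3]
def proj(s,p):
    T=np.array(s["T"]); c=T[:3,:3].T@(np.array(p)-T[:3,3]); a,b=c[0]/-c[2],-c[1]/-c[2]
    f=1+s["k1"]*(a*a+b*b); K=s["mtx"]; return K[0][0]*a*f+K[0][2],K[1][1]*b*f+K[1][2]
def save(s,n): cv2.imwrite("pics/"+n+".png",cv2.cvtColor(s["img"],cv2.COLOR_RGB2BGR))
E
python3 - <<'E'
from h import *
import pickle
for n in("scene","top"):
    s=snapshot(n); save(s,n+"0"); pickle.dump(s,open(n+".pkl","wb")); print(n,np.round(s["T"],3).tolist(),s["mtx"],s["k1"])
print(status.sense())
E
```

```text
scene [[0.463, -0.605, 0.647, 1.375], [0.886, 0.312, -0.343, -0.418], [0.005, 0.732, 0.681, 0.906], [0.0, 0.0, 0.0, 1.0]] [[393.49146477   0.         279.71062154]
 [  0.         393.49146477 205.56539592]
 [  0.           0.           1.        ]] -0.0030210075387625338
top [[-0.031, 0.995, -0.097, 0.453], [-1.0, -0.031, -0.004, -0.009], [-0.007, 0.097, 0.995, 1.226], [0.0, 0.0, 0.0, 1.0]] [[444.68540117   0.         279.1733672 ]
 [  0.         444.68540117 213.5151145 ]
 [  0.           0.           1.        ]] -0.10070632208860675
{'t': 0.1, 'q': array([ 9.43512387e-01,  5.28373739e-01,  1.43377605e+00, -3.53401094e-06,
        1.18141105e+00, -1.78488804e-01]), 'qd': array([ 0.00049401, -0.00056162, -0.0026848 ,  0.00014833, -0.00088934,
        0.00031179]), 'tau': array([-1.84324203e-04, -4.43307459e+01, -1.78584999e+01, -2.56080730e-04,
        3.86080108e-03, -3.00629814e-06]), 'tcp_pos': array([0.27078266, 0.56262474, 0.25243051]), 'tool_rot': array([ 2.22518311e-01,  9.74928014e-01, -9.05940795e-04, -3.84335409e-04]), 'force': array([0.85395698, 0.37094926, 0.31801421]), 'ft_torque': array([-0.03266105, -0.02626613, -0.00384118]), 'finger_gap': 0.9966647460155617}
```

View pics/top0.png

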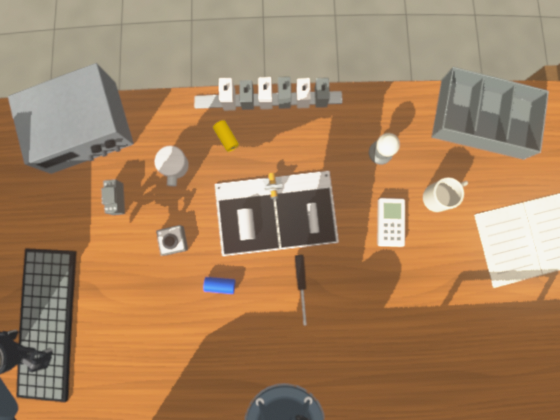

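View pics/scene0.png

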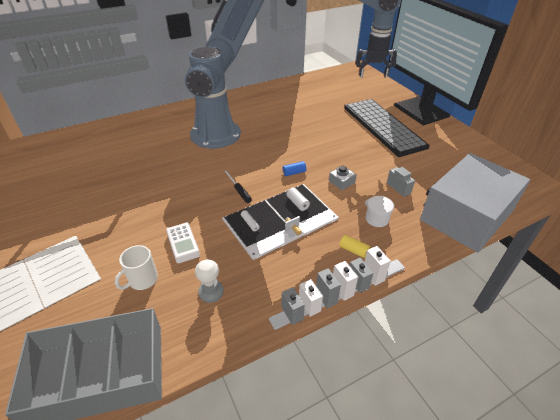

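The top view shows the target at about (246,224), left of the line, which runs (272,196) to (279,248). The thin roller is at (313,217), the teach button at (171,240) and the sensor at (273,185). Blue and yellow cylinders are the decoys.

Run:
```python
from h import *
import pickle
s=pickle.load(open("top.pkl","rb")); g=cv2.cvtColor(s["img"],cv2.COLOR_RGB2GRAY)
m=np.zeros_like(g); m[190:256,218:338]=255
b=((g>110)&(m>0)).astype(np.uint8)
n,l,st,c=cv2.connectedComponentsWithStats(b)
for i in range(1,n):
    if st[i,4]>15:
        pts=np.argwhere(l==i)[:,::-1].astype(np.float32); r=cv2.minAreaRect(pts); print(st[i],c[i].round(1),r)
        for z in(.012,.04,.052):
            print(z,[plane(s,*p,z)[:2].round(4).tolist() for p in (c[i],*cv2.boxPoints(r))])
# depth-based
D=np.array([[dep(s,u,v) for u in range(215,345)] for v in range(170,262)])
Z=D[...,2]
for nm,(x0,x1) in {"target":(218,268),"thin":(295,335)}.items():
    k=np.zeros(Z.shape,bool); k[30:80,x0-215:x1-215]=1; k&=(Z>.022)&(Z<.07); P=D[k]; 
    if len(P): print(nm,len(P),P.mean(0).round(4),P[:,2].max(), P[P[:,2]>P[:,2].max()-.006].mean(0))
print("mat z",np.median(Z[50:75,20:40]))
for u,v in[(171,240),(170,237),(170,243)]: print("button",dep(s,u,v).round(4),plane(s,u,v,.062).round(4))
w=s["img"][180:260,210:345]; cv2.imwrite("pics/crop.png",cv2.cvtColor(cv2.resize(w,None,fx=5.9,fy=5.9,interpolation=2),cv2.COLOR_RGB2BGR))
```

```text
[ 218  190  120   66 1792] [267.4 223.1] ((277.5, 222.5), (65.0, 119.0), 90.0)
0.012 [[0.5465, 0.0287], [0.6424, 0.1629], [0.632, -0.1659], [0.4534, -0.1582], [0.4633, 0.1661]]
0.04 [[0.5443, 0.0278], [0.638, 0.1589], [0.6279, -0.1623], [0.4534, -0.1548], [0.4631, 0.162]]
0.052 [[0.5434, 0.0274], [0.6362, 0.1572], [0.6261, -0.1607], [0.4534, -0.1533], [0.463, 0.1603]]
[306 203  13  30 279] [312.4 217.2] ((312.5624084472656, 217.4156494140625), (30.162559509277344, 9.592682838439941), 81.46923065185547)
0.012 [[0.5588, -0.095], [0.598, -0.0778], [0.6011, -0.104], [0.5186, -0.1131], [0.5156, -0.087]]
0.04 [[0.5563, -0.093], [0.5946, -0.0762], [0.5977, -0.1018], [0.5171, -0.1107], [0.5141, -0.0852]]
0.052 [[0.5553, -0.0922], [0.5932, -0.0755], [0.5962, -0.1009], [0.5165, -0.1097], [0.5135, -0.0844]]
[236 208  19  33 508] [245.3 223.9] ((245.2772216796875, 223.77227783203125), (32.23920440673828, 15.920595169067383), 84.2894058227539)
0.012 [[0.5462, 0.0894], [0.5893, 0.1147], [0.5923, 0.071], [0.5039, 0.0644], [0.5009, 0.1078]]
0.04 [[0.5441, 0.0871], [0.5862, 0.1118], [0.5891, 0.0691], [0.5027, 0.0627], [0.4998, 0.1051]]
0.052 [[0.5431, 0.0862], [0.5848, 0.1106], [0.5877, 0.0683], [0.5022, 0.0619], [0.4993, 0.104]]
target 448 [0.5438 0.0842 0.0471] 0.057006011225096076 [0.54495392 0.08556525 0.05304535]
thin 261 [ 0.5558 -0.0952  0.0332] 0.04134910111851364 [ 0.55563506 -0.09511369  0.0370759 ]
mat z 0.04067968621055329
button [0.5057 0.2828 0.0618] [0.5057 0.2827 0.062 ]
button [0.5137 0.2853 0.062 ] [0.5137 0.2853 0.062 ]
button [0.4979 0.2856 0.0615] [0.4978 0.2855 0.062 ]
```

View pics/crop.png

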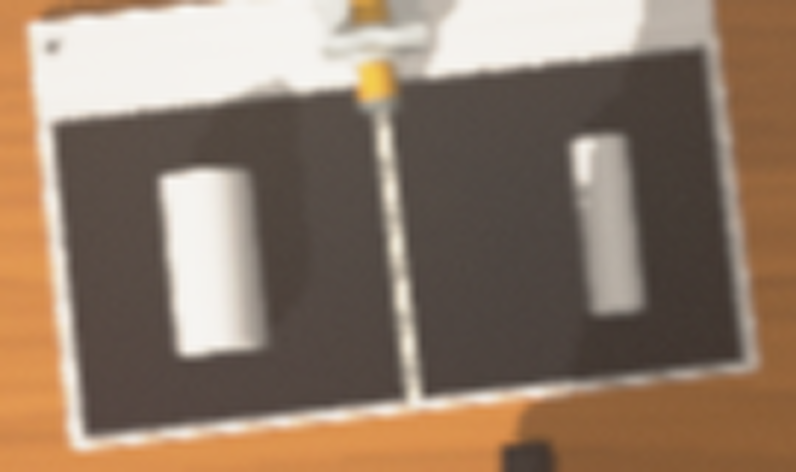

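The crop shows the line from crop (378,105) to (415,405), the target spanning (160-265, 170-355), and the thin roller right of the line.

```bash
cat >> h.py <<'E'
from scipy.spatial.transform import Rotation as R
def shift(target):  # tool-frame numbers in 100mm from commanded(~measured) pose
    t=status.sense(); return (R.from_quat(t["tool_rot"]).inv().apply(np.array(target)-t["tcp_pos"])*10).round(3)
def turn(yaw): # desired: tool y along world yaw dir, z down
    t=status.sense(); y=np.array([np.cos(yaw),np.sin(yaw),0]); z=np.array([0,0,-1.]); x=np.cross(y,z)
    return (( R.from_quat(t["tool_rot"]).inv()*R.from_matrix(np.c_[x,y,z])).as_rotvec()/(np.pi/4)).round(3)
E
python3 - <<'E'
from h import *
import pickle
s=pickle.load(open("top.pkl","rb"))
px=lambda a,b:(210+a/5.9-.5,180+b/5.9-.5)
a=plane(s,*px(378,105),.012); b=plane(s,*px(415,405),.012); e=(a-b)/np.linalg.norm(a-b); n=np.array([-e[1],e[0],0])
mid=b+.075*e
print("line",a,b,"len",np.linalg.norm(a-b),"ang",np.arctan2(e[1],e[0]),"mid",mid)
for c in px(50,440),px(755,365),px(55,122),px(705,45): q=plane(s,*c,.012)-mid; print("mat corner",q@e,q@n)
c=np.array([.5445,.0858,.032]); print("target local",(c-mid)@e,(c-mid)@n)
yaw=np.arctan2(n[1],n[0]); print(yaw,turn(yaw),shift([c[0],c[1]+0.006,.13]), np.linalg.norm(status.sense()["tcp_pos"][:2]))
E
```

```text
line [0.61712503 0.00976253 0.012     ] [ 0.47697215 -0.00321281  0.012     ] len 0.14075222887434027 ang 0.0923167078038145 mid [0.55165279 0.00370112 0.012     ]
mat corner -0.07050436864650045 0.1695956481419682
mat corner -0.07613184062922593 -0.15840352732703972
mat corner 0.07654170085585181 0.15093953428074863
mat corner 0.07502342385458903 -0.15534601241040952
target local 0.0004460099472585063 0.08240867601799526
1.663113034598711 [-0.002 -0.001 -0.689] [-4.509 -3.052  1.229] 0.6243955839954313
```

move_arm([
  [[0,0,-0.1,-0.15,-0.1,0.03,1],[0,0,-0.2,-0.3,-0.2,0.06,1],[0,0,-0.3,-0.45,-0.3,0.1,1],[0,0,-0.4,-0.6,-0.4,0.15,1],[0,0,-0.5,-0.75,-0.5,0.2,1],[0,0,-0.6,-0.9,-0.6,0.25,1],[0,0,-0.69,-1,-0.68,0.25,1],[0,0,-0.69,-1,-0.68,0.25,1]],
], force=20)

```text
t: 1.1
tcp_pos: [0.3318, 0.4577, 0.2279]
tool_rot: [-0.045, 0.999, -0.0, -0.001]
force: [-0.2, 0.3, -0.4]
finger_gap: 0.003
```

move_arm([
  [[0,0,0,-0.06,-0.12,0,1],[0,0,0,-0.12,-0.25,0,1],[0,0,0,-0.18,-0.4,0,1],[0,0,0,-0.24,-0.55,0,1],[0,0,0,-0.3,-0.7,0,1],[0,0,0,-0.36,-0.8,0,1],[0,0,0,-0.42,-0.9,0,1],[0,0,0,-0.45,-0.96,0,1]],
])

```text
t: 2.1
tcp_pos: [0.3861, 0.3665, 0.2284]
tool_rot: [-0.046, 0.999, 0.0, 0.0]
force: [0.9, 0.1, 0.3]
finger_gap: -0.001
```

move_arm([
  [[0,0,0,-0.06,-0.12,0,1],[0,0,0,-0.12,-0.25,0,1],[0,0,0,-0.18,-0.4,0,1],[0,0,0,-0.24,-0.55,0,1],[0,0,0,-0.3,-0.7,0,1],[0,0,0,-0.36,-0.8,0,1],[0,0,0,-0.42,-0.9,0,1],[0,0,0,-0.45,-0.96,0,1]],
])

```text
t: 3.1
tcp_pos: [0.4398, 0.2751, 0.2283]
tool_rot: [-0.046, 0.999, 0.0, 0.0]
force: [0.1, -0.7, -0.3]
finger_gap: 0.005
```

move_arm([
  [[0,0,0,-0.06,-0.12,0,1],[0,0,0,-0.12,-0.25,0,1],[0,0,0,-0.18,-0.4,0,1],[0,0,0,-0.24,-0.55,0,1],[0,0,0,-0.3,-0.7,0,1],[0,0,0,-0.36,-0.8,0,1],[0,0,0,-0.42,-0.9,0,1],[0,0,0,-0.45,-0.96,0,1]],
])

```text
t: 4.1
tcp_pos: [0.4935, 0.1837, 0.2283]
tool_rot: [-0.046, 0.999, 0.0, 0.0]
force: [0.6, 1.0, -0.6]
finger_gap: -0.0
```

Run:
```python
from h import *
import pickle
s=snapshot("wrist"); save(s,"w1"); pickle.dump(s,open("w1.pkl","wb"))
print(status.sense(),turn(1.663),shift([.544,.092,.13]))
```

```text
{'t': 4.15, 'q': array([ 1.43331483e-01,  4.29287202e-01,  1.70542866e+00, -4.89584166e-04,
        1.00623281e+00, -1.51974609e+00]), 'qd': array([ 0.01538663, -0.00295298,  0.00459231,  0.00740103, -0.00230759,
        0.01941457]), 'tau': array([ 6.64429050e-01, -3.71651816e+01, -1.46944374e+01,  1.12629100e-01,
        9.43325646e-02, -2.17077811e-02]), 'tcp_pos': array([0.49386093, 0.18330981, 0.22834821]), 'tool_rot': array([-4.62550203e-02,  9.98929590e-01, -1.74626208e-04,  3.40545832e-04]), 'force': array([ 0.40960541, -0.62372228,  0.77825823]), 'ft_torque': array([-0.04975148, -0.00955129,  0.00481145]), 'finger_gap': 0.003538515377491339} [-0.     0.001  0.   ] [-0.414 -0.955  0.984]
```

View pics/w1.png

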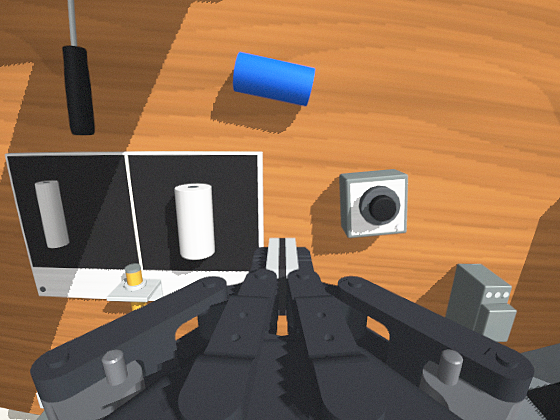

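The wrist view shows the line from (126,153) to about (138,265), the target spanning (175-215, 184-259), the button at (381,207), and closed fingers at (283,250).

Run:
```python
from h import *
import pickle
s=pickle.load(open("w1.pkl","rb"))
g=cv2.cvtColor(s["img"],cv2.COLOR_RGB2GRAY)
L=[]
for v in range(162,258,2):
    r=g[v,112:150].astype(float); u=112+r.argmax()
    if r.max()>120: L.append(plane(s,u,v,.012))
L=np.array(L); d=cv2.fitLine(L[:,:2].astype(np.float32),cv2.DIST_HUBER,0,.001,.001).ravel(); print("line",len(L),d,np.arctan2(d[1],d[0]),"near end",plane(s,126,154,.012))
P=np.array([dep(s,u,v) for v in range(178,265) for u in range(168,222)]); 
P=P[(P[:,2]>.036)&(P[:,2]<.06)]; T=P[P[:,2]>np.percentile(P[:,2],99)-.005]
print("target",len(P),P.mean(0),P.min(0),P.max(0),T.mean(0),cv2.fitLine(T[:,:2].astype(np.float32),2,0,.001,.001).ravel())
# circle fit across axis
e=np.array(d[:2])*np.sign(d[0]); n=np.array([-e[1],e[0]]); y=(P[:,:2]-d[2:])@n; x=(P[:,:2]-d[2:])@e; z=P[:,2]
A=np.c_[2*y,2*z,np.ones(len(y))]; q=np.linalg.lstsq(A,y*y+z*z,rcond=None)[0]; print("cyl y,z,r",q[:2],np.sqrt(q[2]+q[0]**2+q[1]**2),"x rng",x.min(),x.max(), (d[2:]))
print("button",dep(s,381,207),plane(s,381,207,.062))
print("tips proj",proj(s,status.sense()["tcp_pos"]-[0,0,.022]))
```

```text
line 48 [0.9958857  0.09061811 0.5419581  0.00399302] 0.090742595 near end [ 4.76236491e-01 -2.99317297e-04  1.20000000e-02]
target 2363 [0.53984281 0.09193893 0.04721334] [0.50166221 0.06736034 0.03600865] [0.58291567 0.11149961 0.05307279] [0.54070415 0.08958966 0.04993089] [0.9964666  0.08398996 0.54070413 0.08958966]
cyl y,z,r [0.0848277  0.03275876] 0.01854858589509367 x rng -0.031628909016185605 0.04855449914165179 [0.5419581  0.00399302]
button [0.49948992 0.28877206 0.06173936] [0.49942309 0.2886718  0.062     ]
tips proj (np.float64(278.85443754575084), np.float64(254.78485368180796))
```

move_arm([
  [[0,0,0,-0.06,-0.15,0.1,1],[0,0,0,-0.12,-0.3,0.25,1],[0,0,0,-0.18,-0.45,0.4,1],[0,0,0,-0.25,-0.6,0.55,1],[0,0,0,-0.32,-0.75,0.7,1],[0,0,0,-0.38,-0.86,0.85,1],[0,0,0,-0.4,-0.92,1,1],[0,0,0,-0.4,-0.92,1,1]],
])

```text
t: 5.15
tcp_pos: [0.5404, 0.0961, 0.1268]
tool_rot: [-0.046, 0.999, 0.0, -0.002]
force: [-0.9, 0.4, -0.5]
finger_gap: -0.001
```

move_arm([
  [[0,0,0,0,0,0.1,1],[0,0,0,0,0,0.2,1],[0,0,0,0,0,0.3,1],[0,0,0,0,0,0.4,1],[0,0,0,0,0,0.46,1],[0,0,0,0,0,0.49,1],[0,0,0,0,0,0.51,1],[0,0,0,0,0,0.52,1]],
])

```text
t: 6.15
tcp_pos: [0.5415, 0.0963, 0.0764]
tool_rot: [-0.047, 0.999, -0.0, 0.0]
force: [1.1, 0.3, 0.4]
finger_gap: 0.003
```

move_arm([
  [[0,0,0,0,0,0.01,1],[0,0,0,0,0,0.015,1],[0,0,0,0,0,0.02,1],[0,0,0,0,0,0.025,1],[0,0,0,0,0,0.03,1],[0,0,0,0,0,0.03,1],[0,0,0,0,0,0.03,1],[0,0,0,0,0,0.03,1]],
])

```text
t: 7.15
tcp_pos: [0.5414, 0.0964, 0.0737]
tool_rot: [-0.047, 0.999, -0.0, 0.0]
force: [-1.1, 0.2, 5.3]
finger_gap: 0.004
```

move_arm([
  [[0,0,0,0,-0.02,0.003,1],[0,0,0,0,-0.07,0.003,1],[0,0,0,0,-0.12,0.003,1],[0,0,0,0,-0.17,0.003,1],[0,0,0,0,-0.22,0.003,1],[0,0,0,0,-0.26,0.003,1],[0,0,0,0,-0.28,0.003,1],[0,0,0,0,-0.28,0.003,1]],
])

```text
t: 8.15
tcp_pos: [0.5437, 0.0682, 0.0739]
tool_rot: [-0.047, 0.999, -0.0, -0.0]
force: [-1.5, -0.9, 8.7]
finger_gap: -0.002
```

```bash
cat >> h.py <<'E'
LP=np.array([.542,.004]); LA=.091
def roller():
    s=snapshot("top"); e=np.array([np.cos(LA),np.sin(LA)]); n=np.array([-e[1],e[0]])
    us=[(u,v) for v in range(185,256) for u in range(218,300)]
    P=np.array([dep(s,u,v) for u,v in us]); d=(P[:,:2]-LP); x=d@e; y=d@n
    k=(P[:,2]>.036)&(P[:,2]<.058)&(x<.045)&(y>-.06); P=P[k]; x=x[k]; y=y[k]
    print("roller n",k.sum(),"local x",x.min(),x.max(),"y mean",y.mean(),"mid",(np.percentile(y,3)+np.percentile(y,97))/2,"slope",np.polyfit(x,y,1)[0],"top",P[:,2].max())
    return s
E
python3 - <<'E'
from h import *
s=roller(); save(s,"t2"); w=snapshot("wrist"); save(w,"w2")
print(status.sense()["force"])
E
```

```text
roller n 12 local x -0.02453481782436399 -0.016137427257534778 y mean 0.055066107777983146 mid 0.05612770801791868 slope -0.21610124711663398 top 0.055620363828642105
[-2.04754355 -0.73051564  9.82252141]
```

View pics/w2.png

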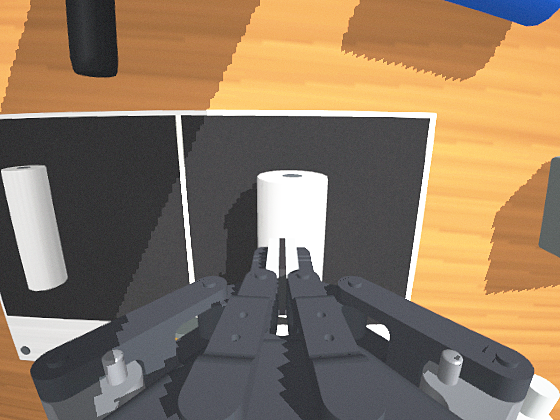

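The roller (258-327, 172-275) is under the closed fingers at (283,245) and moved with them; the line lies at (179,115)-(193,280).

```bash
cat >> h.py <<'E'
def wroller():
    w=snapshot("wrist"); g=cv2.cvtColor(w["img"],cv2.COLOR_RGB2GRAY)
    e=np.array([np.cos(LA),np.sin(LA)]); n=np.array([-e[1],e[0]])
    uv=np.array([(u,v) for v in range(110,290,2) for u in range(100,480,1) if g[v,u]>110 and w["depth"][v,u]>0])
    P=np.array([dep(w,u,v) for u,v in uv]); d=P[:,:2]-LP; x=d@e; y=d@n; z=P[:,2]
    k=(z>.034)&(z<.055)&(abs(x)<.08)&(y>-.06)&(y<.12); x,y,z=x[k],y[k],z[k]
    A=np.c_[2*y,2*z,np.ones(len(y))]; q=np.linalg.lstsq(A,y*y+z*z,rcond=None)[0]
    print("W n",k.sum(),"x",x.min(),x.max(),"y fit",q[0],"z",q[1],"r",np.sqrt(q[2]+q[0]**2+q[1]**2),"y rng",np.percentile(y,[1,99]),"slope",np.polyfit(x,y,1)[0])
    l=(z*0>1); 
    m=(P[:,2]<.018)&(abs((P[:,:2]-LP)@n)<.008)&(((P[:,:2]-LP)@e)<.0); 
    if m.sum()>5: print("line local y in view",np.median(((P[:,:2]-LP)@n)[m]),m.sum())
    t=status.sense(); dd=t["tcp_pos"][:2]-LP; print("tcp local",dd@e,dd@n,"z",t["tcp_pos"][2],"f",t["force"].round(1),"t",t["t"])
    return w
E
python3 -c "
from h import *
wroller()"
```

```text
W n 2398 x -0.03174949669394444 0.03187747684097483 y fit 0.0702548026329837 z 0.03359748533438235 r 0.017719078375805834 y rng [0.05116492 0.08890728] slope 0.18599957763131791
line local y in view 0.0010926017151487036 371
tcp local 0.007561468076328366 0.06391607016438948 z 0.07390258647748695 f [-1.9 -0.1  8.9] t 8.3
```

move_arm([
  [[0,0,0,0,0,-0.05,1],[0,0,0,0,0.06,-0.07,1],[0,0,0,0,0.12,-0.07,1],[0,0,0,0,0.16,-0.06,1],[0,0,0,0,0.16,-0.03,1],[0,0,0,0,0.16,-0.01,1],[0,0,0,0,0.16,0,1],[0,0,0,0,0.16,0,1]],
])

```text
t: 9.3
tcp_pos: [0.5423, 0.0844, 0.0733]
tool_rot: [-0.046, 0.999, 0.0, -0.0]
force: [-1.0, 0.8, 3.5]
finger_gap: 0.001
```

move_arm([
  [[0,0,0,0,-0.03,0,1],[0,0,0,0,-0.09,0,1],[0,0,0,0,-0.15,0,1],[0,0,0,0,-0.21,0,1],[0,0,0,0,-0.27,0,1],[0,0,0,0,-0.32,0,1],[0,0,0,0,-0.34,0,1],[0,0,0,0,-0.34,0,1]],
])

```text
t: 10.3
tcp_pos: [0.5452, 0.05, 0.0738]
tool_rot: [-0.046, 0.999, -0.0, -0.0]
force: [-2.4, -0.5, 7.9]
finger_gap: 0.0
```

```bash
python3 -c "
from h import *
wroller()"
```

```text
W n 2409 x -0.031874465299411965 0.0298666455608205 y fit 0.052945701954629464 z 0.033675501496052536 r 0.017626183501015004 y rng [0.034153   0.07124177] slope 0.2011957363448875
line local y in view 0.0011152688952915765 380
tcp local 0.00735715538648713 0.04553902873419917 z 0.07385427647777697 f [-1.7 -1.3  9.7] t 10.35
```

move_arm([
  [[0,0,0,0,0,-0.05,1],[0,0,0,0,0.06,-0.07,1],[0,0,0,0,0.12,-0.07,1],[0,0,0,0,0.16,-0.06,1],[0,0,0,0,0.16,-0.03,1],[0,0,0,0,0.16,-0.01,1],[0,0,0,0,0.16,0,1],[0,0,0,0,0.16,0,1]],
])

```text
t: 11.35
tcp_pos: [0.544, 0.0665, 0.0734]
tool_rot: [-0.046, 0.999, 0.0, -0.0]
force: [-0.7, 1.0, 4.8]
finger_gap: -0.002
```

move_arm([
  [[0,0,0,0,-0.03,0,1],[0,0,0,0,-0.09,0,1],[0,0,0,0,-0.15,0,1],[0,0,0,0,-0.21,0,1],[0,0,0,0,-0.27,0,1],[0,0,0,0,-0.32,0,1],[0,0,0,0,-0.34,0,1],[0,0,0,0,-0.34,0,1]],
])

```text
t: 12.35
tcp_pos: [0.5469, 0.0321, 0.0738]
tool_rot: [-0.046, 0.999, -0.0, -0.0]
force: [-2.2, -0.6, 9.2]
finger_gap: 0.004
```

```bash
python3 -c "
from h import *
w=wroller(); save(w,'w3')"
```

```text
W n 2454 x -0.03215073148789129 0.031701044072324824 y fit 0.03569568482263387 z 0.03420780710056028 r 0.01721740148975795 y rng [0.01701383 0.05443246] slope 0.2124277159808888
line local y in view 0.0011033704164205614 387
tcp local 0.007389335254329113 0.027586002048906277 z 0.07381043446211669 f [-2.1 -0.7  8.7] t 12.4
```

View pics/w3.png

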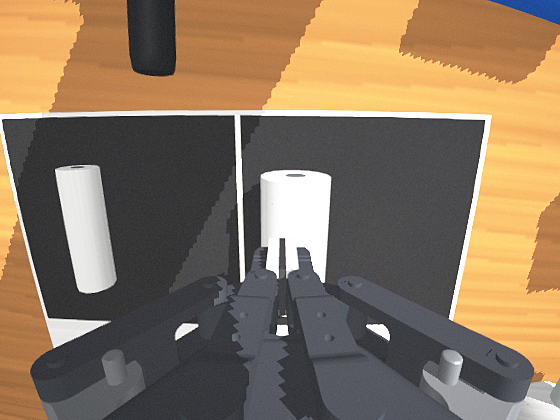

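Roller still parallel to the line: left edge x≈262, line at x≈238-243.

move_arm([
  [[0,0,0,0,0,-0.05,1],[0,0,0,0,0.06,-0.07,1],[0,0,0,0,0.12,-0.07,1],[0,0,0,0,0.16,-0.06,1],[0,0,0,0,0.16,-0.03,1],[0,0,0,0,0.16,-0.01,1],[0,0,0,0,0.16,0,1],[0,0,0,0,0.16,0,1]],
])

```text
t: 13.4
tcp_pos: [0.5457, 0.0485, 0.0736]
tool_rot: [-0.046, 0.999, 0.0, -0.0]
force: [-1.4, 0.4, 5.3]
finger_gap: -0.001
```

move_arm([
  [[0,0,0,0,-0.03,0,1],[0,0,0,0,-0.09,0,1],[0,0,0,0,-0.15,0,1],[0,0,0,0,-0.21,0,1],[0,0,0,0,-0.27,0,1],[0,0,0,0,-0.32,0,1],[0,0,0,0,-0.34,0,1],[0,0,0,0,-0.34,0,1]],
])

```text
t: 14.4
tcp_pos: [0.5485, 0.0142, 0.0737]
tool_rot: [-0.046, 0.999, -0.0, -0.0]
force: [-2.2, -0.6, 7.4]
finger_gap: -0.001
```

move_arm([
  [[0,0,0,0,0,-0.05,1],[0,0,0,0,0.06,-0.07,1],[0,0,0,0,0.12,-0.07,1],[0,0,0,0,0.16,-0.06,1],[0,0,0,0,0.16,-0.03,1],[0,0,0,0,0.16,-0.01,1],[0,0,0,0,0.16,0,1],[0,0,0,0,0.16,0,1]],
])

```text
t: 15.4
tcp_pos: [0.5474, 0.0306, 0.0737]
tool_rot: [-0.046, 0.999, 0.0, -0.0]
force: [-2.2, 0.9, 6.6]
finger_gap: -0.001
```

```bash
python3 -c "
from h import *
w=wroller()"
```

```text
W n 2593 x -0.03230001553848061 0.03396299072734078 y fit 0.018292540697824374 z 0.03378431223505173 r 0.017595726911513905 y rng [-0.00061209  0.03755185] slope -0.23577147714803756
line local y in view 0.0011467610889238575 254
tcp local 0.00778491529787426 0.02598665455581596 z 0.07365370312946916 f [-1.4  1.5  7.3] t 15.45
```

move_arm([
  [[0,0,0,0,-0.03,0,1],[0,0,0,0,-0.09,0,1],[0,0,0,0,-0.15,0,1],[0,0,0,0,-0.21,0,1],[0,0,0,0,-0.27,0,1],[0,0,0,0,-0.32,0,1],[0,0,0,0,-0.34,0,1],[0,0,0,0,-0.34,0,1]],
])

```text
t: 16.45
tcp_pos: [0.5502, -0.0038, 0.0737]
tool_rot: [-0.046, 0.999, -0.0, -0.0]
force: [-2.3, -1.8, 6.9]
finger_gap: -0.004
```

move_arm([
  [[0,0,0,0,0,-0.01,1],[0,0,0,0,0,-0.05,1],[0,0,0,0,0,-0.2,1],[0,0,0,0,0.1,-0.4,1],[0,0,0,0,0.3,-0.6,1],[0,0,0,0,0.5,-0.7,1],[0,0,0,0,0.7,-0.7,1],[0,0,0,0,0.8,-0.7,1]],
])

```text
t: 17.45
tcp_pos: [0.5424, 0.078, 0.1426]
tool_rot: [-0.047, 0.999, 0.0, -0.001]
force: [-0.3, 0.3, -0.8]
finger_gap: 0.003
```

```bash
python3 -c "
from h import *
w=wroller(); save(w,'w4'); s=snapshot('top'); c=s['img'][165:265,210:345]
a=cv2.resize(w['img'],(560,420)); b=cv2.resize(c,(560,415))[:,:]
save(dict(img=cv2.resize(np.hstack([a[:415],b]),(800,296))),'c4')"
```

```text
W n 2362 x -0.03258514492611544 0.07491261148095003 y fit 0.0021379268075125734 z 0.0343975768130311 r 0.017049310886046765 y rng [-0.01435687  0.0209048 ] slope -0.014613548541714223
line local y in view 0.0016248310363933755 191
tcp local 0.006960286988683575 0.07431541816587561 z 0.14239273486235282 f [-0.3  1.5  0. ] t 17.5
```

View pics/c4.png

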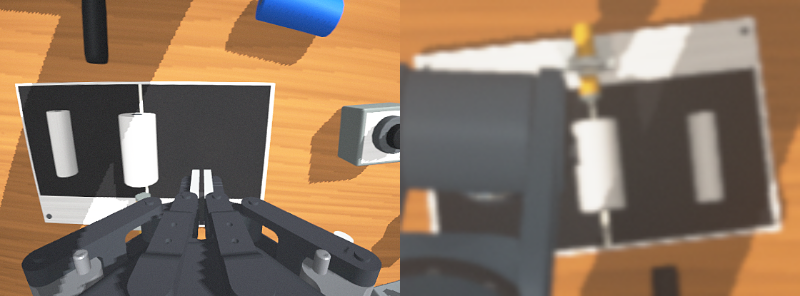

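Left half: the roller (120-158, 113-186) lies over the line (140,84)-(147,200); right half (top view) shows the line emerging from the middle of both ends. Now to the button.

move_arm([
  [[0,0,0,0.01,0.1,0,1],[0,0,0,0.03,0.25,0,1],[0,0,0,0.05,0.4,0,1],[0,0,0,0.06,0.55,0,1],[0,0,0,0.08,0.7,0,1],[0,0,0,0.1,0.85,0,1],[0,0,0,0.1,0.95,0,1],[0,0,0,0.1,1,0,1]],
])

```text
t: 18.55
tcp_pos: [0.5239, 0.1758, 0.1431]
tool_rot: [-0.047, 0.999, -0.0, 0.0]
force: [-0.3, -0.3, 0.7]
finger_gap: 0.002
```

move_arm([
  [[0,0,0,0.01,0.1,0,1],[0,0,0,0.03,0.25,0,1],[0,0,0,0.05,0.4,0,1],[0,0,0,0.06,0.55,0,1],[0,0,0,0.08,0.7,0,1],[0,0,0,0.1,0.85,0,1],[0,0,0,0.1,0.95,0,1],[0,0,0,0.1,1,0,1]],
])

```text
t: 19.55
tcp_pos: [0.5046, 0.2745, 0.143]
tool_rot: [-0.047, 0.999, -0.0, 0.0]
force: [0.5, -0.0, -0.0]
finger_gap: -0.005
```

Run:
```python
from h import *
w=snapshot('wrist'); t=status.sense(); print(t['tcp_pos'])
for p in ([.4994,.2887,.062],[.5057,.2845,.062]): print("expected px",proj(w,p))
s=snapshot('top'); c=s['img'][165:265,210:345]
save(dict(img=cv2.resize(np.hstack([w['img'][:415],cv2.resize(c,(560,415))]),(800,296))),'c5')
g=cv2.cvtColor(s["img"],cv2.COLOR_RGB2GRAY)
e=np.array([np.cos(LA),np.sin(LA)]); n=np.array([-e[1],e[0]])
P=[];L=[]
for v in range(198,250):
    for u in range(255,300):
        p=dep(s,u,v)
        if g[v,u]>110 and p[2]>.036 and p[2]<.058: P.append(p)
P=np.array(P); d=P[:,:2]-[.5517,.0037]; x=d@e; y=d@n
A=np.c_[2*y,2*P[:,2],np.ones(len(y))]; q=np.linalg.lstsq(A,y*y+P[:,2]**2,rcond=None)[0]
print("top: x",x.min(),x.max(),"y",y.mean(),q[:2],np.percentile(y,[2,98]),"slope",np.polyfit(x,y,1)[0])
```

```text
[0.50464898 0.27469635 0.14303075]
expected px (np.float64(300.39125006598226), np.float64(214.038860990264))
expected px (np.float64(293.73705581987554), np.float64(221.6806995513012))
top: x -0.04087039969304174 0.039338781959607556 y -0.0012164752383473877 [-0.00111507  0.03554281] [-0.01939729  0.01719227] slope -0.013921173838629812
```

View pics/c5.png

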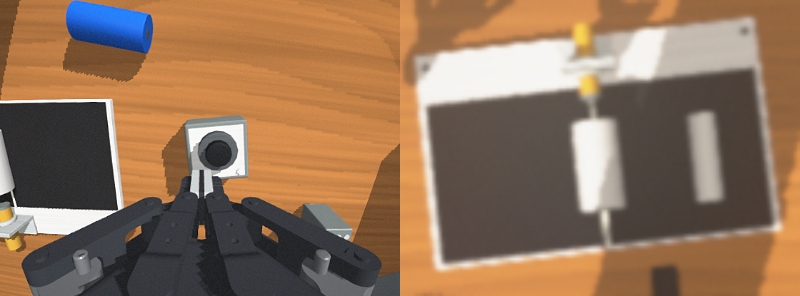

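The roller is on the line (top view, -1 mm, slope 0.014). The button in the wrist view is at about (305,214), just ahead of the tips. Descending.

move_arm([
  [[0,0,0,0.01,0.08,0.05,1],[0,0,0,0.02,0.14,0.12,1],[0,0,0,0.02,0.14,0.22,1],[0,0,0,0.02,0.14,0.32,1],[0,0,0,0.02,0.14,0.42,1],[0,0,0,0.02,0.14,0.5,1],[0,0,0,0.02,0.14,0.55,1],[0,0,0,0.02,0.14,0.56,1]],
])

```text
t: 20.65
tcp_pos: [0.5013, 0.2874, 0.0866]
tool_rot: [-0.046, 0.999, -0.0, -0.0]
force: [0.6, -1.6, -0.5]
finger_gap: -0.001
```

move_arm([
  [[0,0,0,0,0,0.01,1],[0,0,0,0,0,0.02,1],[0,0,0,0,0,0.03,1],[0,0,0,0,0,0.04,1],[0,0,0,0,0,0.05,1],[0,0,0,0,0,0.06,1],[0,0,0,0,0,0.06,1],[0,0,0,0,0,0.06,1]],
])

```text
t: 21.65
tcp_pos: [0.5015, 0.2875, 0.0811]
tool_rot: [-0.047, 0.999, 0.0, 0.0]
force: [-0.3, -0.4, 3.1]
finger_gap: -0.008
```

move_arm([
  [[0,0,0,0,0,0.01,1],[0,0,0,0,0,0.02,1],[0,0,0,0,0,0.025,1],[0,0,0,0,0,0.03,1],[0,0,0,0,0,0.035,1],[0,0,0,0,0,0.04,1],[0,0,0,0,0,0.04,1],[0,0,0,0,0,0.04,1]],
])

```text
t: 22.65
tcp_pos: [0.5015, 0.2876, 0.0784]
tool_rot: [-0.047, 0.999, 0.0, 0.0]
force: [-2.6, -0.0, 13.7]
finger_gap: 0.001
```

move_arm([
  [[0,0,0,0,0,0.004,1],[0,0,0,0,0,0.008,1],[0,0,0,0,0,0.01,1],[0,0,0,0,0,0.01,1],[0,0,0,0,0,0.01,1],[0,0,0,0,0,0.01,1],[0,0,0,0,0,0.01,1],[0,0,0,0,0,0.01,1]],
])

```text
t: 23.65
tcp_pos: [0.5016, 0.2876, 0.0783]
tool_rot: [-0.047, 0.999, 0.0, 0.001]
force: [-3.3, -1.1, 18.1]
finger_gap: -0.001
```

move_arm([
  [[0,0,0,0,0,-0.02,1],[0,0,0,0,0,-0.06,1],[0,0,0,0,0,-0.12,1],[0,0,0,0,0,-0.25,1],[0,0,0,0,0,-0.4,1],[0,0,0,0,0,-0.6,1],[0,0,0,0,0,-0.75,1],[0,0,0,0,0,-0.8,1]],
])

```text
t: 24.65
tcp_pos: [0.5019, 0.2877, 0.1575]
tool_rot: [-0.047, 0.999, 0.0, 0.001]
force: [0.9, -0.7, 0.1]
finger_gap: -0.004
```

Run:
```python
from h import *
import pickle
s=snapshot('top'); w=snapshot('wrist'); print(status.sense()['force'],status.sense()['t'])
c=s['img'][165:265,210:345]
save(dict(img=cv2.resize(np.hstack([w['img'][:415],cv2.resize(c,(560,415))]),(800,296))),'c6')
m=np.median([dep(w,*np.array(proj(w,[.499+dx,.290+dy,.062])) )[2] for dx in(-.006,0,-.003) for dy in (-.003,0,.003)]); print("button z",m)
s0=pickle.load(open("top.pkl","rb")); d=np.abs(s["img"][190:260,295:345].astype(int)-s0["img"][190:260,295:345]); print("thin-area diff",d.max(),d.mean())
e=np.array([np.cos(LA),np.sin(LA)]); n=np.array([-e[1],e[0]])
P=np.array([dep(s,u,v) for v in range(198,250) for u in range(255,298)]); P=P[(P[:,2]>.036)&(P[:,2]<.058)]; q=P[:,:2]-[.5517,.0037]; k=abs(q@e)<.045; print("roller y",(q@n)[k].mean(),"slope",np.polyfit((q@e)[k],(q@n)[k],1)[0])
```

```text
[-0.26057221  0.12374331  0.05649865] 24.75
button z 0.06185501029278764
thin-area diff 82 9.691238095238095
roller y -0.001540299777902648 slope -0.006881251310026368
```

View pics/c6.png

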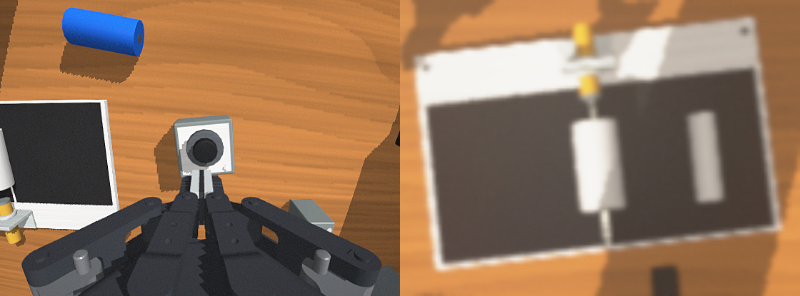

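The picture shows the button up again (wrist view, crop pixel (205,150), z 61.9 mm) and the roller on the line. The thin roller is in place.

```bash
python3 -c "
from h import *
print(manip.sign_off())"
```

```text
the job is handed in; nothing more can be done
None
```

I rolled the thick roller onto the white line, pressed the teach button once it lay still there, and handed the job in at about 25 s. It took five short fingertip strokes on the roller's top at 4 to 10 N, and nothing was picked up. The hand-in reports no verdict.

Last checks before handing in:
- **Roller:** its axis was 1.5 mm or less from the line in both cameras. It was tilted about 0.01 rad and within about 10 mm of the line's middle along its length. The limits are 6 mm and 0.15 rad.
- **Button:** the fingertip went down to a hard stop at 18 N, about 5.5 mm below the button's measured top. Afterwards the button measured 61.9 mm high, so it is up again. The joint itself can't be read, so "fully down" rests on that stop and force.
- **Robot:** nothing was being touched, with the force near zero.
- **Thin roller and other items:** the thin roller looks unmoved. I tried a before-and-after pixel comparison around it, but it was inconclusive (mean difference 9.7, largest 82), perhaps because the shadows changed. I did not measure the thin roller or the other items again.

The two cameras disagreed by 3 to 4 mm on where the roller was at the start, and by a little more on the button. I steered by the roller's distance from the line in the same picture, and pressed the button near the midpoint of the two readings.

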